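Slide the amber specimen under the microscope

TASK

Take the specimen carrier with the amber (orange) disc by its brass grip and slide it, disc first, between the guide rails on the base of the white microscope, fully home against the end stop so that the disc lies under the objective. Leave it lying flat there and let go. Leave the green and the blue carriers where they lie.

Things in the scene. Friction and masses are not known exactly. Their poses are not given: they have to be found in the camera images.
- amber_grip (a point): Centre of the amber (orange) carrier's brass grip, 26 mm above its underside. Black plate 165 x 44 x 4 mm; the upright grip, 26 mm along and 16 mm across the plate (pinch it across), tops out at 48 mm; about 200 g, balance point 19 mm ahead. x: from grip to disc, z up. Orange disc, 34 mm wide, top at 16 mm, centred 120 mm ahead; plate ends 145 mm ahead (nose), 20 mm behind.
- stage (a point): Point on top of the fixed white microscope's base (18 mm above the table) under the objective, where the disc's centre belongs. x: way in, z up. Base from x -150 to 120 mm, 170 wide. Rails 10 mm high, 58 mm apart, from x -55, mouth flaring from x -82, to a stop bar (face at x 25, meets the nose). Above the base top: objective tip at 50 mm, head (38 mm radius) from 118 mm.
- green_grip (a point): The same point of a like carrier with a green disc, to be left alone. The three carriers lie side by side in any order, flat on the table at the robot's right, discs pointing left.
- blue_grip (a point): The same point of a like carrier with a blue disc, to be left alone. The grey microscope at the table's left edge is not used.
Things that resemble listed ones, but are neither listed nor needed, are in the scene too. What is shaped like the part that bears amber_grip but pink or turquoise is not meant.

How it is judged:
At the end, for the whole second after the job is handed in: The amber carrier lies flat (4 degrees, 5 mm) on the white microscope's base, along the rails within 10 degrees, its disc within 12 mm along and 13 mm across of the point under the objective; the green and blue carriers are within 30 mm of where they began (x of stage in the frame of amber_grip between 0.105 and 0.132 m and y of stage in the frame of amber_grip between -0.013 and 0.013 m and angle between the x axis of amber_grip and the x axis of stage, either way round below 0.175 rad and angle between amber_grip's own z axis and vertical below 0.07 rad and z of amber_grip in the frame of stage between 0.021 and 0.031 m and distance of each of green_grip, blue_grip from where it was at the start of the episode below 0.03 m); the robot touches nothing.
It fails at once if the green carrier is moved more than 30 mm (distance of green_grip from where it was at the start of the episode above 0.03 m).
It fails at once if the blue carrier is moved more than 30 mm (distance of blue_grip from where it was at the start of the episode above 0.03 m).
It also fails if it takes over 40 s, if anything falls off the work surface, if the arm or the gripper's body presses on something with over 40 N, if the wrist force passes 120 N, or if a joint passes its speed limit or range.

ROBOT

A 6-joint arm with a two-finger parallel gripper is mounted at the origin on the work surface. World frame = base frame: x ahead of the robot, y to its left, z up, the work surface at z = 0. Lengths are in m, angles in rad, forces in N, time in s.
With the tool pointing down it reaches from about 0.3 to 0.775 m from the base axis. Payload 14.6 kg.
Tool frame: the origin (TCP) lies midway between the tips of the shut fingers; the grasp point (between the pads) lies 19 mm behind it; z points along the fingers, y is the line along which they close (so a half turn about z gives the same grasp; the last joint's range is limited). The gripper opens to 94 mm and grips with 3 to 60 N. Pads are 16 mm wide; open, the fingers measure 119 mm over their backs; the gripper's body (75 mm by 177 mm) begins 78 mm behind the grasp point.
Start: joints at [1.112, 0.3, 1.521, -0, 1.321, -0.067], TCP at [0.21, 0.508, 0.205] pointing down, gripper open.
Joint ranges: [-3.03, 3.03], [-0.79, 2.21], [0.23, 2.52], [-1.04, 4.18], [0, 3.07], [-2.55, 2.55]. Speed limits (rad/s): [2.22, 2.22, 2.57, 3.14, 3.14, 3.14].

INTERFACE

Orientations are given as [roll, pitch, yaw] about the fixed x, y, z axes, in that order (R = Rz(yaw) Ry(pitch) Rx(roll)).
In Python, from station import ctrl gives the robot as it stands. The module is installed in compiled form; this text tells all that it offers.
- The arm moves only by the tool servo_tool, never from a script. Its argument "plan" is a list of rows, each a list of 7 numbers: the opening in per cent of the stroke, from 0 (shut) to 100 (fully open), then the shift along the tool's x, y, z in m, then the turn, a rotation vector about the tool's x, y, z in rad. A call has exactly 8 rows; each row shifts and turns the commanded pose from where the row before left it, along the tool's axes as they then stand; what a row does not reach is not made up. A row lasts 1/8 s, in which the tool goes at most 62.5 mm and 10.7 degrees, less where a joint would pass 70% of its speed; a pose out of reach is approached as far as the arm can. A call with a gripper value outside its range is refused whole. The fingers move at their own pace and stop on an object; "force" is the grip in N (left out, the last holds). Time passes only in rows, so rows that do not move let the fingers close, or fill a call up. It gives the time, the measured TCP pose, the force, the opening and the grip force at its end, in the units of the state.
- ctrl.get_obs(): the state, without advancing time (a new reading comes with each control period).
- ctrl.camera(name): name is "scene" or "top"; returns a dict with "pixels" (384x512x3 uint8, red, green, blue), "z_map" (384x512 float32, m along the optical axis (not along the pixel's ray), 0 where there is no reading), "mtx" (3x3 intrinsics, pixels), "pose" (4x4, takes a point from camera to world coordinates). Camera axes: x right, y up, looking along -z (the intrinsics and any distortion apply to the point x, -y, -z); pixel columns grow to the right and rows downward; lengths in m; the calibration is good to about 2 mm. A picture is of the moment at which its call begins.
- ctrl.hand_in(): hands the job in; it is judged then, once.
The state is a dict: "time_s": time; "qpos": joint angles; "joint_vel": joint speeds; "tau": joint torques, N m; "ee_pos": TCP position; "eef_rot": TCP orientation; "force": force on the tool from outside, world axes, zero at the start; "moment": the same for the moment, N m; "grip_width": finger opening in m; "grip_force": force on a finger pad.
Only numpy, scipy, OpenCV 4.12 (cv2) and the standard library are available. Lean on these libraries where they do the work, as an engineer would, in place of code of your own. Each camera call takes 0.05 s, during which the arm holds its last target. There are 200 camera calls.

## Working session

There is one attempt and no reset: what is moved stays moved. The work goes in short steps, Python scripts to look and compute and a tool call to move; the robot and the scene stay as the last step left them, time stands still between calls to the robot, and variables do not carry over. Pictures are saved under pics/ and viewed, at most 10 in all, crops included, and the job is handed in when it is done.

Besides the shell and the picture viewer there is one more tool, called as name(argument=value, ...), one argument or row to a line, values as JSON. servo_tool: Moves the arm, as the interface text tells. Its arguments: {"type":"object","properties":{"plan":{"type":"array","items":{"type":"array","items":{"type":"number"}}},"force":{"type":"number"}},"required":["plan"]}

```bash
mkdir -p pics; cat > h.py <<'E'
import numpy as np, cv2
from station import ctrl
def snap(n):
    c=ctrl.camera(n); return c
def cloud(c):
    z=c["z_map"]; h,w=z.shape; K=c["mtx"]; v,u=np.mgrid[:h,:w]
    p=np.stack([(u-K[0,2])/K[0,0]*z,-(v-K[1,2])/K[1,1]*z,-z],-1)
    P=c["pose"]; return p@P[:3,:3].T+P[:3,3]
E
python3 - <<'E'
from h import *
a=snap("scene");b=snap("top")
for n,c in(("scene",a),("top",b)):
    np.savez(f"{n}.npz",**{k:np.array(v) for k,v in c.items()})
    cv2.imwrite(f"pics/{n}1.png",c["pixels"][:,:,::-1])
    print(n,c["mtx"],c["pose"].round(3),c.keys())
o=ctrl.get_obs();print(o)
E
```

```text
scene [[375.77935315   0.         255.54828365]
 [  0.         375.77935315 188.12435133]
 [  0.           0.           1.        ]] [[-0.67  -0.401  0.625  1.173]
 [ 0.743 -0.356  0.567  0.563]
 [-0.005  0.844  0.537  0.66 ]
 [ 0.     0.     0.     1.   ]] dict_keys(['pixels', 'z_map', 'mtx', 'pose'])
top [[461.42670023   0.         253.00726906]
 [  0.         461.42670023 192.32826058]
 [  0.           0.           1.        ]] [[-0.012  0.981 -0.193  0.228]
 [-1.    -0.007  0.025 -0.059]
 [ 0.023  0.193  0.981  1.27 ]
 [ 0.     0.     0.     1.   ]] dict_keys(['pixels', 'z_map', 'mtx', 'pose'])
{'time_s': 0.1, 'qpos': array([ 1.11240367e+00,  3.00400512e-01,  1.52152224e+00, -2.57813525e-05,
        1.32069338e+00, -6.66299054e-02]), 'joint_vel': array([-2.40396248e-04, -1.40413978e-03, -8.60628338e-04, -5.11443541e-05,
       -1.34987054e-03,  1.57726923e-04]), 'tau': array([ 5.97477924e-05, -5.32649159e+01, -3.53278649e+01,  7.08675664e-02,
        2.35582731e-02, -9.02767397e-05]), 'ee_pos': array([0.20991955, 0.50810855, 0.20494994]), 'eef_rot': array([-3.14056978e+00, -4.32265418e-05,  2.74983627e+00]), 'force': array([ 0.52255605, -0.10513499,  0.45595808]), 'moment': array([-0.01948946, -0.02656786,  0.02553098]), 'grip_force': 0.0, 'grip_width': 0.09364498431222096}
```

View pics/scene1.png

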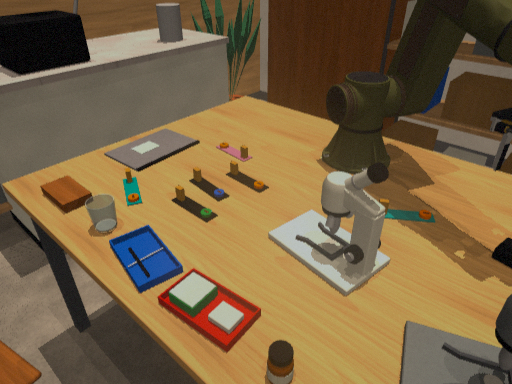

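View pics/top1.png

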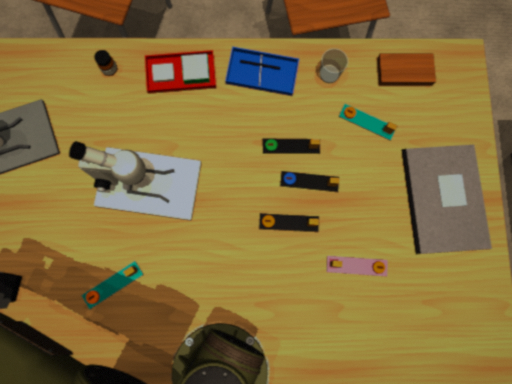

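Scene picture: three black carriers lie right of the white microscope. In the top picture the discs are green (271,146), blue (290,179) and orange (268,221). The orange-disc candidates are the black plate (268,221; grip 313,223), the turquoise plates (350,112 and 93,297) and the pink plate (379,267). Only the first has a black plate, lies alongside green and blue, and points its disc left, so it is the one meant. Next I'll measure and confirm it in a crop.

```bash
python3 - <<'E'
from h import *
c=dict(np.load("top.npz")); X=cloud(c); im=c["pixels"]
hsv=cv2.cvtColor(im,cv2.COLOR_RGB2HSV)
print("table z",np.median(X[240:260,280:320,2]))
def box(u0,u1,v0,v1,m):
    k=np.zeros(m.shape,bool);k[v0:v1,u0:u1]=1;return k&m
z=X[...,2]
t=np.median(X[240:260,280:320,2])
for nm,(u0,u1,v0,v1) in dict(amber=(250,330,205,240),blue=(272,348,165,197),green=(255,328,132,160)).items():
    dark=box(u0,u1,v0,v1,(im.max(2)<70)); g=box(u0,u1,v0,v1,z>t+.035); 
    d=box(u0,u1,v0,v1,(z>t+.008)&(z<t+.024)&(hsv[...,1]>120)); d[:, (u0+u1)//2:]=0
    P=X[dark][:,:2]; r=cv2.minAreaRect(P.astype(np.float32)); 
    print(nm,"plate rect",np.round(r[0],4),np.round(r[1],4),round(r[2],1),"grip",X[g].mean(0).round(4),g.sum(),np.ptp(X[g],axis=0).round(3),"disc",X[d].mean(0).round(4),d.sum())
w=box(85,210,140,225,(z>t+.012)&(z<t+.024)&(hsv[...,1]<60)&(im.min(2)>110))
P=X[w]; r=cv2.minAreaRect(P[:,:2].astype(np.float32)); print("base",r,P[:,2].mean(),w.sum()); print(cv2.boxPoints(r).round(3))
rl=box(100,200,140,225,(z>t+.024)&(z<t+.034)&(im.max(2)<140)); print("rail",rl.sum(),X[rl].mean(0))
cr=np.vstack([cv2.resize(im[135:230,80:210],(650,475),interpolation=2)[:,:,::-1][:300*0+475]])
cv2.imwrite("pics/scope.png",cr)
cv2.imwrite("pics/amber.png",cv2.resize(im[130:240,245:345],(500,550),interpolation=2)[:,:,::-1])
E
```

```text
table z -0.00011203192094300096
amber plate rect [ 0.3564 -0.1363] [0.1263 0.2722] 34.3 grip [ 0.3728 -0.2345  0.1568] 67 [0.168 0.205 1.235] disc [ 0.3936 -0.1326  0.0152] 127
blue plate rect [ 0.4109 -0.1482] [0.1445 0.3812] 43.4 grip [ 0.4723 -0.2878  0.169 ] 70 [0.282 0.267 1.234] disc [ 0.513 -0.195  0.015] 113
green plate rect [ 0.4584 -0.1081] [0.1569 0.445 ] 58.7 grip [ 0.5724 -0.2448  0.1633] 73 [0.391 0.219 1.234] disc [ 0.6117 -0.1457  0.0152] 120
base ((0.5035002827644348, 0.19939973950386047), (0.2681725025177002, 0.16911758482456207), 81.25899505615234) 0.017905067275809282 3712
[[0.4   0.08 ]
 [0.567 0.054]
 [0.607 0.319]
 [0.44  0.345]]
rail 230 [0.49484028 0.19242894 0.02794619]
```

View pics/amber.png

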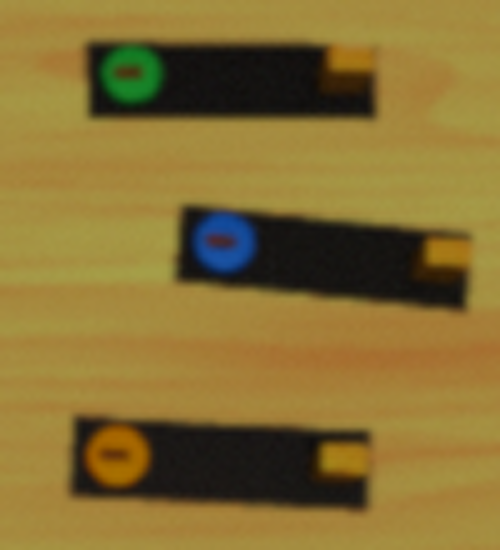

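View pics/scope.png

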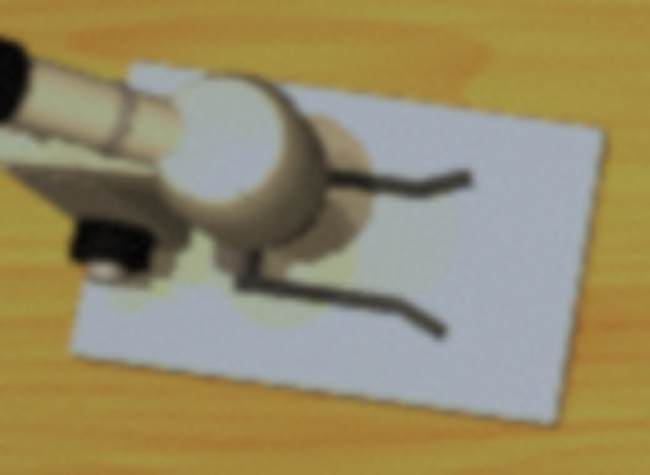

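The crop confirms it: a black plate with an orange disc at about (268,221) full-image, brass grip at about (313,222), green and blue beyond it. The scope crop shows the rail mouth flaring to the right (full-image about (163,171) to (174,201)), so the way in runs to image left. I'll refine these numbers now.

```bash
cat > m.py <<'E'
from h import *
def meas(c):
    X=cloud(c); im=c["pixels"].astype(int); z=X[...,2]; v,u=np.mgrid[:384,:512]
    def b(u0,u1,v0,v1,m): return m&(u>=u0)&(u<u1)&(v>=v0)&(v<v1)
    return X,im,z,b
E
python3 - <<'E'
from m import *
c=dict(np.load("top.npz")); X,im,z,b=meas(c)
for nm,B in dict(amber=(250,330,205,240),blue=(272,348,165,197),green=(255,328,132,160)).items():
    g=b(*B,(z>.042)&(z<.055)); m=b(*B,(im.max(2)<70)&(z>-.005)&(z<.01))
    d=b(*B,(z>.012)&(z<.02)&((im.max(2)-im.min(2))>60)); d&=(X[...,1]>X[g][:,1].mean()+.09)
    r=cv2.minAreaRect(X[m][:,:2].astype(np.float32))
    G=X[g].mean(0);D=X[d].mean(0);print(nm,"grip",G.round(4),"disc",D.round(4),np.hypot(*(D-G)[:2]).round(4),"ang",np.arctan2(*(D-G)[1::-1]).round(4),"rect",r)
d=np.array([.151,.9885]);n=np.array([-d[1],d[0]]);S=np.array([.5035,.1994])+.015*d
P=(X[...,:2]-S)@np.stack([d,n],1)
rl=b(95,205,135,230,(z>.022)&(z<.035)&(im.max(2)<120)&(P[...,0]<0)&(P[...,0]>-.1)&(abs(P[...,1])<.06))
for s in(1,-1):
    q=P[rl&(P[...,1]*s>0)]; i=q[:,0]>-.05
    if i.sum()>3: print("rail",s,len(q),q[:,0].min(),np.polyfit(q[i,0],q[i,1],1),q[i,1].mean(),i.sum())
for h in(.06,.1,.14,.2,.25):
    k=b(60,205,120,230,(z>h)&(z<h+.05)); print(h,k.sum(),P[k].min(0).round(3),P[k].max(0).round(3)) if k.any() else None
E
```

```text
amber grip [ 0.3871 -0.2517  0.0477] disc [ 0.3941 -0.1329  0.0158] 0.119 ang 1.5115 rect ((0.3916151523590088, -0.1890036165714264), (0.15944847464561462, 0.04069133475422859), 86.89704132080078)
blue grip [ 0.4999 -0.3131  0.0472] disc [ 0.514  -0.1948  0.0155] 0.1191 ang 1.4523 rect ((0.5080563426017761, -0.25027531385421753), (0.16113980114459991, 0.04313000664114952), 83.65546417236328)
green grip [ 0.6098 -0.2647  0.0475] disc [ 0.6115 -0.1442  0.0158] 0.1205 ang 1.5569 rect ((0.6120398640632629, -0.20206691324710846), (0.16069844365119934, 0.041320446878671646), 89.37979125976562)
rail 1 93 -0.0813336569419259 [-0.00081762  0.0333136 ] 0.033334445454675246 58
rail -1 95 -0.08047433071139974 [ 0.02051661 -0.03161991] -0.03215526004115273 56
0.06 249 [ 0.062 -0.053] [0.109 0.051]
0.1 138 [-0.035  0.006] [0.111 0.043]
0.14 239 [-0.038 -0.027] [0.114 0.038]
0.2 1079 [-0.038 -0.037] [0.109 0.038]
0.25 506 [ 0.035 -0.02 ] [0.11 0.02]
```

servo_tool(
  plan=[
    [100, 0, 0, -0.03, 0, 0, 0],
    [100, 0.04, 0.03, -0.01, 0, 0, 0],
    [100, 0.04, 0.03, 0, 0, 0, 0],
    [100, 0.04, 0.03, 0, 0, 0, 0],
    [100, 0.04, 0.03, 0, 0, 0, 0],
    [100, 0, 0, 0, 0, 0, 0.17],
    [100, 0, 0, 0, 0, 0, 0.17],
    [100, 0, 0, 0, 0, 0, 0.17],
  ],
)

```text
time_s: 1.1
ee_pos: [0.1078, 0.6803, 0.2447]
eef_rot: [-3.141, 0.001, 2.234]
force: [0.6, -0.8, -0.3]
grip_width: 0.0933
grip_force: 0.0
```

servo_tool(
  plan=[
    [100, 0, 0, 0, 0, 0, 0.144],
    [100, 0, 0, 0, 0, 0, 0.144],
    [100, 0, 0, 0, 0, 0, 0.144],
    [100, 0, 0, 0, 0, 0, 0.144],
    [100, 0, 0, 0, 0, 0, 0.143],
    [100, -0.047, 0.02, 0, 0, 0, 0],
    [100, -0.047, 0.02, 0, 0, 0, 0],
    [100, -0.047, 0.02, 0, 0, 0, 0],
  ],
)

```text
time_s: 2.1
ee_pos: [0.1611, 0.5348, 0.2449]
eef_rot: [-3.141, 0.001, 1.521]
force: [1.0, 0.6, 0.4]
grip_width: 0.0939
grip_force: 0.0
```

servo_tool(
  plan=[
    [100, -0.047, 0.02, 0, 0, 0, 0],
    [100, -0.047, 0.02, 0, 0, 0, 0],
    [100, -0.047, 0.02, 0, 0, 0, 0],
    [100, -0.047, 0.02, 0, 0, 0, 0],
    [100, -0.047, 0.02, 0, 0, 0, 0],
    [100, -0.047, 0.02, 0, 0, 0, 0],
    [100, -0.047, 0.02, 0, 0, 0, 0],
    [100, -0.047, 0.02, 0, 0, 0, 0],
  ],
)

```text
time_s: 3.1
ee_pos: [0.3019, 0.1514, 0.2454]
eef_rot: [3.141, -0.0, 1.521]
force: [-0.1, 0.4, 0.1]
grip_width: 0.0941
grip_force: 0.0
```

servo_tool(
  plan=[
    [100, -0.05, 0.013, 0, 0, 0, 0],
    [100, -0.05, 0.013, 0, 0, 0, 0],
    [100, -0.05, 0.013, 0, 0, 0, 0],
    [100, -0.05, 0.013, 0, 0, 0, 0],
    [100, -0.05, 0.013, 0, 0, 0, 0],
    [100, -0.05, 0.013, 0, 0, 0, 0],
    [100, -0.05, 0.013, 0.02, 0, 0, 0],
    [100, -0.048, 0.013, 0.03, 0, 0, 0.006],
  ],
)

```text
time_s: 4.1
ee_pos: [0.3861, -0.2518, 0.1952]
eef_rot: [3.14, 0.001, 1.514]
force: [1.2, -0.3, 0.3]
grip_width: 0.0937
grip_force: 0.0
```

servo_tool(
  plan=[
    [100, 0, 0, 0.03, 0, 0, 0],
    [100, 0, 0, 0.03, 0, 0, 0],
    [100, 0, 0, 0.03, 0, 0, 0],
    [100, 0, 0, 0.03, 0, 0, 0],
    [100, 0, 0, 0, 0, 0, 0],
    [100, 0, 0, 0, 0, 0, 0],
    [100, 0, 0, 0, 0, 0, 0],
    [100, 0, 0, 0, 0, 0, 0],
  ],
)

```text
time_s: 5.1
ee_pos: [0.3861, -0.25, 0.0762]
eef_rot: [3.14, 0.001, 1.515]
force: [0.7, -0.0, 0.0]
grip_width: 0.094
grip_force: 0.0
```

```bash
python3 - <<'E'
from m import *
for n in("scene",):
    c=snap(n); cv2.imwrite("pics/pre.png",cv2.resize(c["pixels"][120:260,130:310],(720,560))[:,:,::-1])
c=snap("top");X,im,z,b=meas(c)
d=b(250,330,205,240,(z>.012)&(z<.02)&((im.max(2)-im.min(2))>60)&(X[...,1]>-.17)); print(X[d].mean(0),d.sum())
E
```

```text
[ 0.39448408 -0.13292636  0.01533916] 105
```

View pics/pre.png

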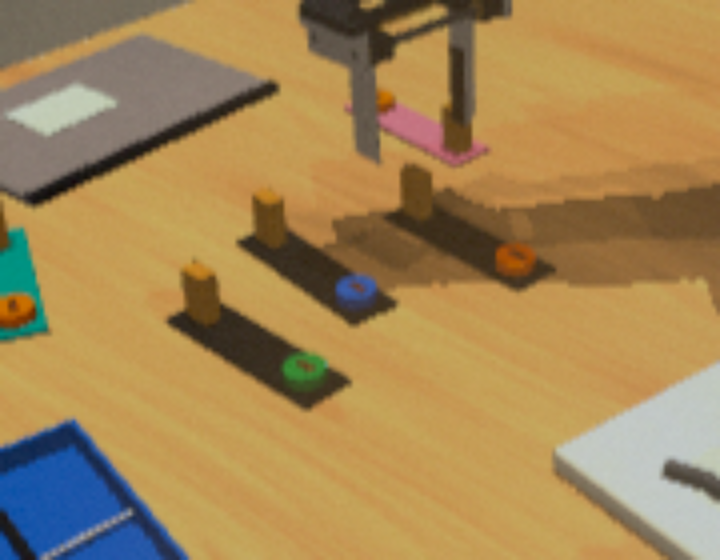

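The picture shows the open fingers above the amber carrier's grip (crop 416,190), one on each side, with the disc at (515,260). I'm descending and gripping.

servo_tool(
  plan=[
    [100, -0.001, 0, 0.03, 0, 0, 0],
    [100, 0, 0, 0.025, 0, 0, 0],
    [100, 0, 0, 0.01, 0, 0, 0],
    [20, 0, 0, 0, 0, 0, 0],
    [5, 0, 0, 0, 0, 0, 0],
    [5, 0, 0, 0, 0, 0, 0],
    [5, 0, 0, 0, 0, 0, 0],
    [5, 0, 0, 0, 0, 0, 0],
  ],
  force=40,
)

```text
time_s: 6.2
ee_pos: [0.3859, -0.2508, 0.0106]
eef_rot: [3.141, 0.0, 1.515]
force: [-0.1, -0.0, -0.9]
grip_width: 0.0473
grip_force: 0.0
```

servo_tool(
  plan=[
    [5, 0, 0, 0, 0, 0, 0],
    [5, 0, 0, 0, 0, 0, 0],
    [5, 0, 0, -0.01, 0, 0, 0],
    [5, 0, 0, -0.02, 0, 0, 0],
    [5, 0, 0, -0.02, 0, 0, 0],
    [5, 0, 0, 0, 0, 0, 0],
    [5, 0, 0, 0, 0, 0, 0],
    [5, 0, 0, 0, 0, 0, 0],
  ],
)

```text
time_s: 7.2
ee_pos: [0.3854, -0.2505, 0.0597]
eef_rot: [-3.14, -0.001, 1.515]
force: [-0.6, 0.3, -2.9]
grip_width: 0.0158
grip_force: 40.0
```

servo_tool(
  plan=[
    [5, 0.02, 0.0064, -0.01, 0, 0, 0],
    [5, 0.04, 0.0127, 0, 0, 0, 0],
    [5, 0.04, 0.0127, 0, 0, 0, 0],
    [5, 0.04, 0.0127, 0, 0, 0, 0],
    [5, 0.04, 0.0127, 0, 0, 0, 0],
    [5, 0.03, 0.0095, 0, 0, 0, 0],
    [5, 0.012, 0.0036, 0, 0, 0, 0.05],
    [5, 0, 0, 0, 0, 0, 0.045],
  ],
)

```text
time_s: 8.2
ee_pos: [0.4683, -0.0321, 0.0698]
eef_rot: [-3.14, -0.0, 1.42]
force: [-0.7, 0.5, -2.6]
grip_width: 0.0159
grip_force: 40.0
```

```bash
python3 - <<'E'
from m import *
c=snap("top");X,im,z,b=meas(c)
cv2.imwrite("pics/carry.png",cv2.resize(c["pixels"][120:240,80:280],(800,480))[:,:,::-1])
hsv=cv2.cvtColor(c["pixels"],cv2.COLOR_RGB2HSV)
d=b(90,290,120,240,(hsv[...,0]<25)&(hsv[...,1]>150)&(z>.055)&(z<.1)&(X[...,1]>.03))
m=b(90,290,120,240,(im.max(2)<75)&(z>.04)&(z<.085)&(X[...,1]>-.02)&(X[...,1]<.15)&(X[...,0]<.56))
print("disc",X[d].mean(0),d.sum(),np.ptp(X[d],axis=0)); P=X[m]; print("plate",m.sum(),P.min(0),P.max(0))
A=np.c_[P[:,:2],np.ones(len(P))]; print("plane",np.linalg.lstsq(A,P[:,2],rcond=None)[0], cv2.minAreaRect(P[:,:2].astype(np.float32)))
o=ctrl.get_obs();print(o["ee_pos"],o["eef_rot"],o["grip_width"])
t=o["ee_pos"][:2];D=X[d].mean(0)[:2]-t;print("tcp->disc",np.hypot(*D),np.arctan2(D[1],D[0]))
E
```

```text
disc [0.48693916 0.09098625 0.0631062 ] 119 [0.03289269 0.25347559 0.0327515 ]
plate 49 [0.46561062 0.07103281 0.04767923] [0.50823494 0.10838086 0.05859517]
plane [-0.03937681  0.01663719  0.06974499] ((0.4880916476249695, 0.0911809504032135), (0.03274291008710861, 0.04119761660695076), 78.5047378540039)
[ 0.46817637 -0.03248434  0.06979805] [-3.14041216e+00  3.44425428e-05  1.41710641e+00] 0.01573993236619197
tcp->disc 0.12488806537662052 1.4199884552595745
```

View pics/carry.png

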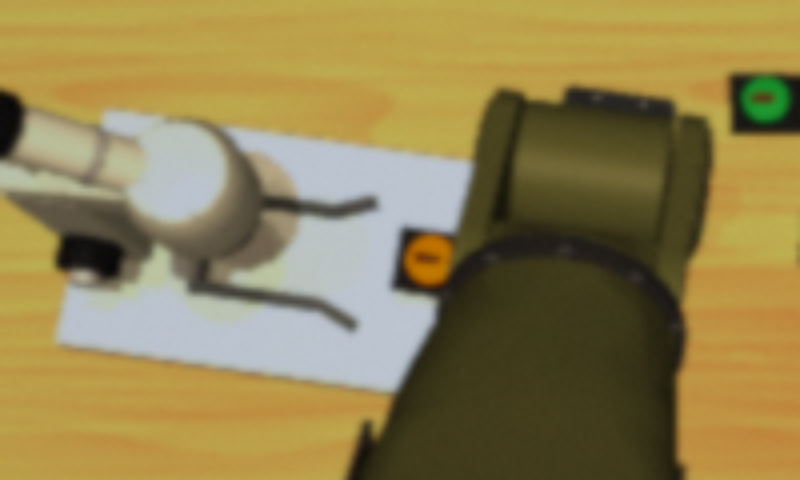

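The carrier is in hand, its disc at crop (428,258) pointing at the rail mouth (355,205)–(350,325). The disc reads low, which may be droop, so I'll check the tilt.

```bash
python3 - <<'E'
from m import *
o=ctrl.get_obs();t=o["ee_pos"]
d=np.array([.150,.989]);n=np.array([-d[1],d[0]])
for nm in("scene","top"):
    c=snap(nm);X,im,z,b=meas(c);hsv=cv2.cvtColor(c["pixels"],cv2.COLOR_RGB2HSV)
    L=(X[...,:2]-t[:2])@np.stack([d,n],1)
    box=(L[...,0]>.0)&(L[...,0]<.16)&(abs(L[...,1])<.03)&(z>.025)&(z<.1)
    k=box&(hsv[...,1]>150)&(hsv[...,0]<25)&(L[...,0]>.08); q=np.c_[L[k],z[k]]
    print(nm,"disc",k.sum(),np.median(q,0).round(4),q.min(0).round(3),q.max(0).round(3))
    k=box&(im.max(2)<70)&(L[...,0]>.02);q=np.c_[L[k],z[k]]
    for lo in np.arange(.02,.16,.02):
        i=(q[:,0]>=lo)&(q[:,0]<lo+.02); 
        if i.sum()>3: print(round(lo,2),i.sum(),np.median(q[i],0).round(4))
    print("max s",q[:,0].max())
E
```

```text
scene disc 107 [ 0.1228 -0.0051  0.0612] [ 0.091 -0.018  0.049] [0.136 0.018 0.065]
0.02 59 [ 0.0293 -0.0004  0.0499]
0.04 63 [ 0.0494 -0.0002  0.0501]
0.06 66 [ 0.07   -0.0029  0.0502]
0.08 45 [ 0.0881 -0.0094  0.0498]
0.1 17 [ 0.1087 -0.0186  0.0502]
0.12 37 [ 0.1354 -0.0073  0.0497]
0.14 11 [ 0.1414 -0.0065  0.0502]
max s 0.14494473465964713
top disc 144 [ 0.1195 -0.0009  0.0623] [ 0.104 -0.021  0.045] [0.139 0.015 0.068]
0.1 9 [0.1115 0.0163 0.0521]
0.12 32 [0.1353 0.0123 0.0517]
0.14 5 [ 0.1405 -0.0026  0.0492]
max s 0.14102684257438228
```

The carrier is level, but it was gripped late: the underside sits about 24 mm below the TCP. It is aligned on the rail axis, 0.25 m short of the stage point. I'll lower it to about 2 mm above the base and slide in.

servo_tool(
  plan=[
    [5, 0, 0, 0.015, 0, 0, 0],
    [5, 0, 0, 0.011, 0, 0, 0],
    [5, 0.01, 0, 0, 0, 0, 0],
    [5, 0.015, 0, 0, 0, 0, 0],
    [5, 0.015, 0, 0, 0, 0, 0],
    [5, 0.015, 0, 0, 0, 0, 0],
    [5, 0.015, 0, 0, 0, 0, 0],
    [5, 0, 0, 0, 0, 0, 0],
  ],
)

```text
time_s: 9.35
ee_pos: [0.479, 0.0372, 0.0445]
eef_rot: [3.141, -0.0, 1.421]
force: [0.3, -0.8, -2.1]
grip_width: 0.0155
grip_force: 40.0
```

```bash
cat > k.py <<'E'
from m import *
import sys
o=ctrl.get_obs();t=o["ee_pos"];S=np.array([.5058,.2142])
d=np.array([.150,.989]);n=np.array([-d[1],d[0]])
print("tcp",((t[:2]-S)@np.stack([d,n],1)).round(4),t.round(4),o["force"].round(1))
for nm in("scene","top"):
    c=snap(nm);X,im,z,b=meas(c);hsv=cv2.cvtColor(c["pixels"],cv2.COLOR_RGB2HSV)
    L=(X[...,:2]-S)@np.stack([d,n],1)
    k=(L[...,0]>-.18)&(L[...,0]<.03)&(abs(L[...,1])<.03)&(z>.024)&(z<.045)&(hsv[...,1]>150)&(hsv[...,0]<25)
    q=np.c_[L[k],z[k]]
    if len(q): print(nm,"disc",k.sum(),np.median(q,0).round(4),q.min(0).round(3),q.max(0).round(3))
    if nm=="scene" and len(sys.argv)>1: cv2.imwrite(f"pics/{sys.argv[1]}.png",cv2.resize(c["pixels"][150:300,240:400],(640,600))[:,:,::-1])
E
python3 k.py in1
```

```text
tcp [-1.791e-01 -1.000e-04] [0.479  0.0372 0.0445] [ 0.3 -0.8 -2.1]
scene disc 144 [-0.0603 -0.0048  0.0358] [-0.179 -0.019  0.025] [-0.043  0.017  0.045]
top disc 71 [-0.0523 -0.0009  0.0354] [-0.062 -0.019  0.024] [-0.041  0.015  0.044]
```

View pics/in1.png

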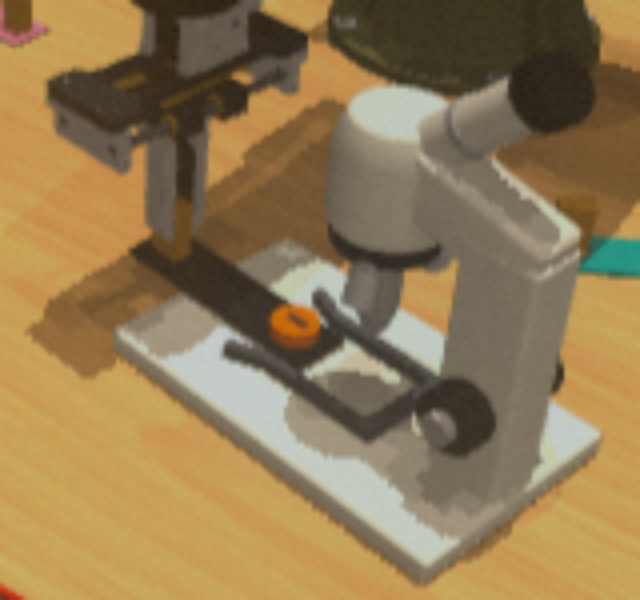

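The nose is between the rails: disc at (297,325), rails either side at (270,370) and (370,335). Now I'll push it home.

servo_tool(
  plan=[
    [5, 0.012, 0, 0, 0, 0, 0],
    [5, 0.012, 0, 0, 0, 0, 0],
    [5, 0.012, 0, 0, 0, 0, 0],
    [5, 0.01, 0, 0, 0, 0, 0],
    [5, 0.006, 0, 0, 0, 0, 0],
    [5, 0.004, 0, 0.001, 0, 0, 0],
    [5, 0.002, 0, 0, 0, 0, 0],
    [5, 0, 0, 0, 0, 0, 0],
  ],
)

```text
time_s: 10.45
ee_pos: [0.4877, 0.0934, 0.0434]
eef_rot: [3.142, 0.0, 1.42]
force: [-0.4, -0.2, -3.0]
grip_width: 0.0156
grip_force: 40.0
```

```bash
python3 k.py
```

```text
tcp [-0.1221 -0.0002] [0.4877 0.0934 0.0434] [-0.4 -0.2 -3. ]
scene disc 160 [-0.0045 -0.0062  0.0348] [-0.134 -0.02   0.024] [0.014 0.016 0.045]
```

No contact with the stop yet. I'll nudge forward in small steps until the force shows it.

servo_tool(
  plan=[
    [5, 0.001, 0, 0, 0, 0, 0],
    [5, 0.001, 0, 0, 0, 0, 0],
    [5, 0.001, 0, 0, 0, 0, 0],
    [5, 0.001, 0, 0, 0, 0, 0],
    [5, 0, 0, 0, 0, 0, 0],
    [5, 0, 0, 0, 0, 0, 0],
    [5, 0, 0, 0, 0, 0, 0],
    [5, 0, 0, 0, 0, 0, 0],
  ],
)

```text
time_s: 11.55
ee_pos: [0.4882, 0.0975, 0.0434]
eef_rot: [-3.142, 0.0, 1.42]
force: [-0.4, 0.3, -2.6]
grip_width: 0.0159
grip_force: 40.0
```

servo_tool(
  plan=[
    [5, 0.001, 0, 0, 0, 0, 0],
    [5, 0.001, 0, 0, 0, 0, 0],
    [5, 0, 0, 0, 0, 0, 0],
    [5, 0, 0, 0, 0, 0, 0],
    [5, 0, 0, 0, 0, 0, 0],
    [5, 0, 0, 0, 0, 0, 0],
    [5, 0, 0, 0, 0, 0, 0],
    [5, 0, 0, 0, 0, 0, 0],
  ],
)

```text
time_s: 12.55
ee_pos: [0.4884, 0.0978, 0.0436]
eef_rot: [-3.141, 0.003, 1.42]
force: [-3.1, -15.9, 2.7]
grip_width: 0.0155
grip_force: 40.0
```

```bash
python3 k.py in2
```

```text
tcp [-0.1177 -0.0002] [0.4884 0.0978 0.0436] [ -3.1 -15.9   2.7]
scene disc 163 [-0.0007 -0.0068  0.0347] [-0.128 -0.019  0.025] [0.019 0.014 0.044]
```

View pics/in2.png

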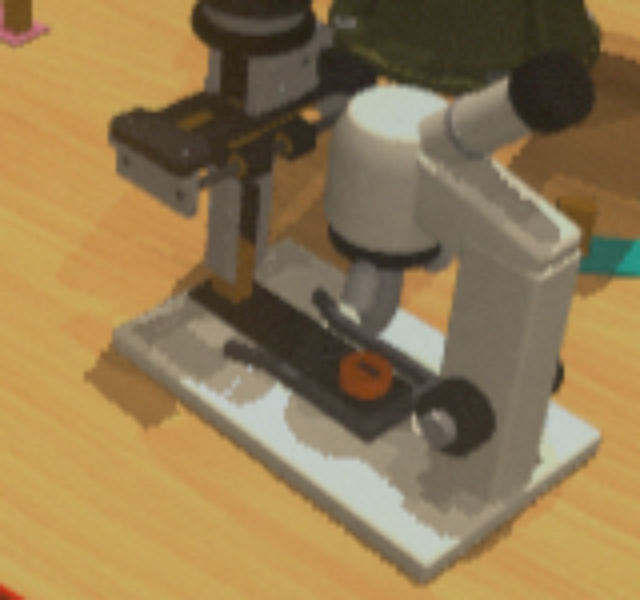

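The nose is at the stop (16 N along the way in) and the disc (366,375) is under the objective. I'll ease off, lower the last millimetre and release.

servo_tool(
  plan=[
    [5, -0.0015, 0, 0.0005, 0, 0, 0],
    [5, 0, 0, 0.0005, 0, 0, 0],
    [5, 0, 0, 0, 0, 0, 0],
    [60, 0, 0, 0, 0, 0, 0],
    [60, 0, 0, 0, 0, 0, 0],
    [60, 0, 0, 0, 0, 0, 0],
    [60, 0, 0, 0, 0, 0, 0],
    [60, 0, 0, 0, 0, 0, 0],
  ],
)

```text
time_s: 13.65
ee_pos: [0.4883, 0.098, 0.0424]
eef_rot: [3.142, -0.0, 1.42]
force: [-0.7, 0.0, 0.1]
grip_width: 0.0563
grip_force: 0.0
```

servo_tool(
  plan=[
    [60, 0, 0, -0.01, 0, 0, 0],
    [60, 0, 0, -0.03, 0, 0, 0],
    [60, 0, 0, -0.04, 0, 0, 0],
    [60, -0.03, 0, -0.04, 0, 0, 0],
    [60, -0.05, 0, -0.03, 0, 0, 0],
    [60, -0.05, 0, 0, 0, 0, 0],
    [60, -0.05, 0, 0, 0, 0, 0],
    [60, 0, 0, 0, 0, 0, 0],
  ],
)

```text
time_s: 14.65
ee_pos: [0.4608, -0.0823, 0.1932]
eef_rot: [3.141, 0.0, 1.416]
force: [-0.5, 0.2, 0.6]
grip_width: 0.0566
grip_force: 0.0
```

```bash
sed -i 's/"disc",k/"disc",k/' k.py; python3 k.py out; python3 - <<'E'
from m import *
c=snap("top");X,im,z,b=meas(c);S=np.array([.5058,.2142]);d=np.array([.150,.989]);n=np.array([-d[1],d[0]])
L=(X[...,:2]-S)@np.stack([d,n],1)
for nm in("top","scene"):
    c=snap(nm);X,im,z,b=meas(c);L=(X[...,:2]-S)@np.stack([d,n],1)
    k=(abs(L[...,0]+.12)<.03)&(abs(L[...,1])<.02)&(z>.058)&(z<.075); print(nm,"griptop",k.sum(),np.median(np.c_[L[k],z[k]],0))
    k=(L[...,0]>-.16)&(L[...,0]<-.03)&(abs(L[...,1])<.025)&(z>.015)&(z<.03)&(im.max(2)<75); q=np.c_[L[k],z[k]]; print("plate",k.sum(),q.min(0),q.max(0),np.median(q,0),np.linalg.lstsq(np.c_[q[:,:2],np.ones(len(q))],q[:,2],rcond=None)[0])
E
```

```text
tcp [-3.e-01  1.e-04] [ 0.4608 -0.0823  0.1932] [-0.5  0.2  0.6]
scene disc 158 [-0.0017 -0.0074  0.0322] [-0.13  -0.02   0.024] [0.019 0.014 0.045]
top disc 93 [-0.0096  0.0049  0.0334] [-0.133 -0.019  0.024] [0.01  0.015 0.044]
top griptop 62 [-0.12122337 -0.00098369  0.06535753]
plate 453 [-0.13800207 -0.02284719  0.01564718] [-0.03004296  0.01896259  0.02999591] [-0.07351611  0.00093525  0.02224161] [-0.00238148  0.03585879  0.02203548]
scene griptop 51 [-0.11631356 -0.0047853   0.06357034]
plate 342 [-0.13802084 -0.02383667  0.01654085] [-0.03006094  0.02139748  0.02380366] [-0.07370443 -0.00364973  0.02057171] [ 0.00201966 -0.00451342  0.02074023]
```

View pics/out.png

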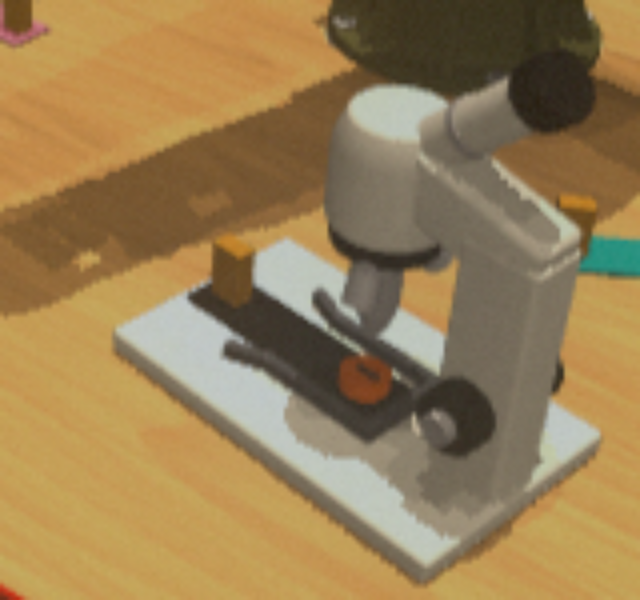

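The carrier lies flat between the rails against the stop: disc at (365,378) under the objective, upright grip at (232,270), about 0.12 m behind the stage point. The gripper is clear, so I'm handing in.

```bash
python3 -c "
from station import ctrl
print(ctrl.hand_in())"
```

```text
the job is handed in; nothing more can be done
None
```

The amber carrier lies flat between the white microscope's rails, home against the stop with its disc under the objective; it is released, I steered clear of the green and blue carriers, and the job is handed in with no verdict returned.

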